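# Fetch the master plate for the code reader

### The arm

A 6-joint arm with a two-finger parallel gripper is mounted at the origin on the work surface. World frame = base frame: x ahead of the robot, y to its left, z up, the work surface at z = 0. Lengths are in m, angles in rad, forces in N, time in s.
With the tool pointing down it reaches from about 0.25 to 0.775 m from the base axis. Payload 4 kg.
Tool frame: the origin (TCP) lies midway between the tips of the shut fingers; the grasp point (between the pads) lies robot.tcp_to_grasp behind it (robot.tcp_to_grasp is the distance from the TCP to the grasp point, in m); y points along the fingers, x is the direction in which the jaws open and shut, and the axes are right-handed (so a half turn about y gives the same grasp; the last joint's range is limited). The gripper opens to 94 mm and grips with 3 to 60 N. Pads are 16 mm wide; open, the fingers measure 119 mm over their backs; the gripper's body (75 mm by 177 mm) begins 78 mm behind the grasp point.
Start: joints at [1.205, 0.087, 1.371, -0, 1.684, -0.103], TCP at [0.143, 0.531, 0.206] pointing down, gripper open.
Joint ranges: [-3.1, 3.1], [-0.76, 2.03], [0.27, 2.55], [-1.08, 4.22], [0.17, 2.65], [-2.57, 2.57]. Speed limits (rad/s): [2.79, 2.79, 3.14, 3.14, 3.14, 3.14].

### API

Orientations are given as [roll, pitch, yaw] about the fixed x, y, z axes, in that order (R = Rz(yaw) Ry(pitch) Rx(roll)).
In Python, from bench import robot gives the robot as it stands.
- The arm moves only by the tool arm_command, never from a script. Its argument "series" is text: rows parted by semicolons, each of 7 numbers parted by spaces: the turn, a rotation vector about the tool's x, y, z in rad, then the shift along the tool's x, y, z in m, then the finger opening in m, from 0 to 0.094. A call has 1 to 12 rows; each row shifts and turns the pose as measured when the row begins, along the tool's axes as they then stand; what a row does not reach is not made up. A row lasts 1/10 s, in which the tool goes at most 50 mm and 8.59 degrees, less where a joint would pass 70% of its speed; a pose out of reach is approached as far as the arm can. A call with a gripper value outside its range is refused whole. The fingers move at their own pace and stop on an object; the grip force is fixed at half the most. Time passes only in rows, so rows that do not move let the fingers close. It gives the time, the measured TCP pose, the force and the opening at its end, in the units of the state.
- robot.get_obs(): the state, without advancing time (a new reading comes with each control period).
- robot.snapshot(name): name is "side" or "top"; returns the picture (420x560x3 uint8, blue, green, red); there is no depth.
- robot.camera_params(name): a dict with "fx", "fy", "cx", "cy" (pixels), "distortion" ([k1, k2, p1, p2, k3] as OpenCV has them; the pictures are not rectified), "extrinsics" (4x4, takes a point from camera to world coordinates). Camera axes: x right, y up, looking along -z (the intrinsics and any distortion apply to the point x, -y, -z); pixel columns grow to the right and rows downward; lengths in m; the calibration is good to about 2 mm. A picture is of the moment at which its call begins. camera_params takes no time and is no camera call.
- robot.close_job(): hands the job in, once; it reports no verdict.
Trained networks look in the newest picture that a camera, given by its name, has taken for a name from the list of things; names that differ only in an ending like _2 or _b are one class to them, and where a whole thing is asked for, a point or a joint stands for the part that bears it (a point fixed in the world has none). Each returns a list of dicts, best first, with "score" (0 to 1); they miss things now and then, are a little off and sometimes report something else, mostly with a low value. They report only what shows in the picture. A call takes as long as a camera call. They do not tell look-alikes from the thing itself.
- robot.spot_in(camera, target): "centre" ([x, y, z] in m, in the coordinates of the camera as it stood for that picture, good to about 4 mm: the middle of the surface that is visible of it).
The state is a dict: "time": time; "joint_positions": joint angles; "qvel": joint speeds; "joint_torque": joint torques, N m; "tool_pos": TCP position; "ee_rot": TCP orientation; "wrist_force": force on the tool from outside, world axes, zero at the start; "wrist_torque": the same for the moment, N m; "width": finger opening in m.
Only numpy, scipy, OpenCV 4.12 (cv2) and the standard library are available. Lean on these libraries where they do the work, as an engineer would, in place of code of your own. Each camera call takes 0.05 s, during which the arm holds its last target.

### The job

The brass setting ring has been left on the flap of the blue case: slide it over the upright post until it sits fully down, and let go of it there. Then lift the flap by its yellow tab until it stands open, about upright, and draw the steel master plate up out of the case. Finish while holding the plate upright and still in the gripper, its lower edge about 5 cm above the middle of the code reader's red glass; keep it off the reader all the while, leave the ring on the post and do not disturb the V-block, ball stand and screwdriver.

Things in the scene. Friction and masses are not known exactly. Their poses are not given: they have to be found in the camera images.
- case: fixed blue storage case, 120 (own x) x 150 (own y) x 75 mm high, walls and floor 5 mm thick, yawed on the table by up to about 0.35 rad; origin at the centre of its underside, on the table, z up; own x points from the tab side to the hinge side (roughly away from the robot). Inside, a rigid dark nest fills it up to 26 mm above the table, with one slot 74 mm long (along own x), 16 mm wide, centred, in which the plate stands; above the nest the inside is empty (110 x 140 mm)
- flap (a joint): angle of the case's flap, rad: 0 closed (flat on the rim), grows as it is lifted, 1.57 upright, stop at 1.9. The blue flap is 122 x 150 x 6 mm, 150 g, its top 81 mm above the table when closed; its friction hinge (0.2 N m) keeps it at whatever angle it is left, about 2 N at the tab moves it
- flap_hinge (a point): hinge axis of the flap: middle of the case's far (own +x) top rim, 75 mm above the table; the axis lies along the case's own y
- flap_tab (a point): grip point of the yellow tab that sticks out of the flap's free edge, 147 mm from the hinge axis; the tab is 24 mm wide (case's own y), 8 mm thick and sticks out 41 mm beyond the flap's edge in the flap's plane; this point lies 25 mm out from that edge, in the middle of the tab's thickness (79 mm above the table when closed, nothing under it). Pinched on its two 24 mm-apart sides it can turn between the fingers while the flap swings, so the gripper may stay pointing down
- ring: loose brass setting ring, outer diameter 56, bore 30, height 26 mm, about 330 g; origin at the centre of its underside, z along its axis. Starts lying flat on the closed flap, its underside 81 mm above the table, near the flap's middle
- post: fixed upright steel post on a round aluminium foot: foot 90 mm across and 15 mm high, shaft 24 mm in diameter, top 75 mm above the table, the last 13 mm tapering to 10 mm; origin at the centre of the foot's underside, z up. It stands either left or right of the case, the reader on the other side
- post_seat (a point): on the post's axis at the top face of the foot, 15 mm above the table, where the seated ring's underside rests
- plate: loose steel master plate, 70 (own x) x 12 (own y) x 56 mm (own z) high, about 360 g, a red strip and two dark dots on each face; origin at the centre of its lower edge. Stands upright in the slot under the flap, its long side along the case's own x, lower edge 5 mm and upper edge 61 mm above the table, 35 mm of it above the nest
- reader: fixed grey code reader, a box 110 x 110 x 43 mm; origin at the centre of its underside, z up
- reader_glass (a point): middle of the 64 mm square red glass on top of the reader, 45 mm above the table
- vblock: bystander: loose steel V-block 60 x 50 x 45 mm, far right; origin at the centre of its underside
- ballstand: bystander: loose white reference ball on a thin stem and a 60 mm round dark foot, 83 mm high, far left; origin at the centre of its underside
- driver: bystander: loose screwdriver, 160 mm long, lying on the table beyond the case, roughly across the robot's view; origin near its middle, on the table
Things that resemble listed ones, but are neither listed nor needed, are in the scene too. What is meant by the reader is not pink, and is the smaller of those in its own colour.

How it is judged:
By the outcome, as a careful person would: the job done as asked, in the order asked, and still so for the second after the job is handed in, while the arm keeps its last pose, push and grip.
It also fails if it takes over 66 s, if anything falls off the work surface, if the arm or the gripper's body presses on something with over 40 N, if the wrist force passes 120 N, or if a joint passes its speed limit or range.

## Working session

There is one attempt and no reset: what is moved stays moved. The work goes in short steps, Python scripts to look and compute and a tool call to move; the robot and the scene stay as the last step left them, time stands still between calls to the robot, and variables do not carry over. Pictures are saved under pics/ and viewed, and the job is handed in when it is done.

Besides the shell and the picture viewer there is one more tool, called as name(argument=value, ...), one argument or row to a line, values as JSON. arm_command: Moves the arm, as the interface text tells. Its arguments: {"type":"object","properties":{"series":{"type":"string"}},"required":["series"]}

```bash
ls; mkdir -p pics; python3 - <<'E'
from bench import robot
import cv2
for n in("side","top"):
    im=robot.snapshot(n); cv2.imwrite(f"pics/{n}0.png",im)
    p=robot.camera_params(n); print(n,p)
o=robot.get_obs(); print(o, robot.tcp_to_grasp)
E
```

```text
pics
side {'fx': 539.5040863948005, 'fy': 539.5040863948005, 'cx': 282.9055077812757, 'cy': 202.0802669911012, 'distortion': array([-0.18831647,  0.        ,  0.        ,  0.        ,  0.        ]), 'extrinsics': array([[ 0.99065845,  0.07293156, -0.11522509,  0.43087089],
       [-0.13632642,  0.50917294, -0.84979881, -1.11782608],
       [-0.00330765,  0.8575686 ,  0.51435897,  0.71031872],
       [ 0.        ,  0.        ,  0.        ,  1.        ]])}
top {'fx': 446.8790824277371, 'fy': 446.8790824277371, 'cx': 273.1025660900241, 'cy': 206.71977573090447, 'distortion': array([-0.03662283,  0.        ,  0.        ,  0.        ,  0.        ]), 'extrinsics': array([[-0.01936626,  0.99679983, -0.07755675,  0.48630821],
       [-0.99979307, -0.01979055, -0.00470575, -0.08967657],
       [-0.00622558,  0.07744957,  0.99697683,  1.06650179],
       [ 0.        ,  0.        ,  0.        ,  1.        ]])}
{'time': 0.1, 'joint_positions': array([ 1.20492308e+00,  8.78764710e-02,  1.37206014e+00, -2.14286466e-05,
        1.68355125e+00, -1.03086957e-01]), 'qvel': array([-0.00120715, -0.00104342, -0.00220027,  0.0011115 ,  0.00060619,
       -0.00036073]), 'joint_torque': array([ 1.91824460e-03, -3.41255808e+01, -3.03300297e+01,  7.19217723e-02,
        3.04205215e-02, -9.94445622e-05]), 'tool_pos': array([0.14271247, 0.53068125, 0.20444552]), 'ee_rot': array([-1.57062249,  0.00188734,  1.30800781]), 'wrist_force': array([ 0.52135588, -0.36176722, -0.81008181]), 'wrist_torque': array([-0.0224208 , -0.02038817,  0.05312132]), 'width': 0.09367822207058109} 0.0188
```

View pics/top0.png

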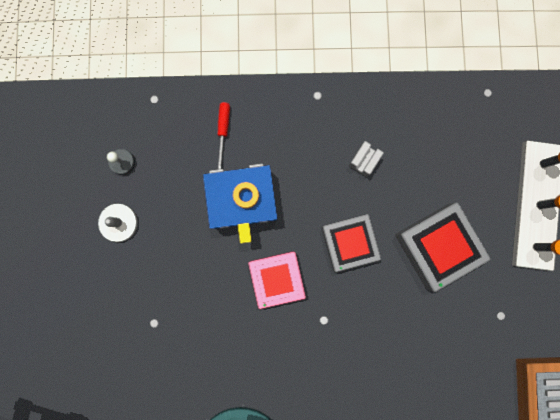

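View pics/side0.png

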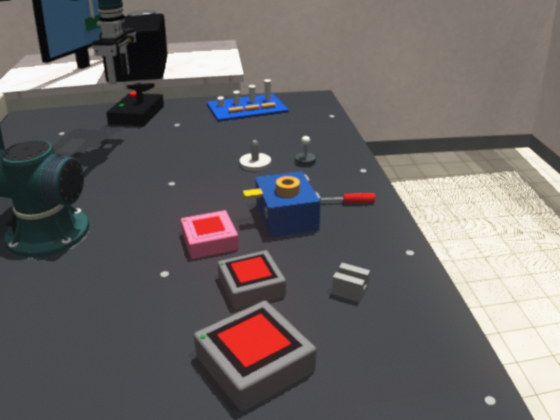

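```bash
cat > h.py <<'E'
from bench import robot
import numpy as np, cv2
def P(n):
    p=robot.camera_params(n); K=np.array([[p['fx'],0,p['cx']],[0,p['fy'],p['cy']],[0,0,1.]])
    return K,np.array(p['distortion']),np.array(p['extrinsics'])
def pix2z(n,uv,z):
    K,d,E=P(n); uv=np.array(uv,float).reshape(-1,1,2)
    q=cv2.undistortPoints(uv,K,d)[:,0]
    r=np.c_[q[:,0],-q[:,1],-np.ones(len(q))]@E[:3,:3].T
    o=E[:3,3]; t=(z-o[2])/r[:,2]
    return o+r*t[:,None]
def proj(n,X):
    K,d,E=P(n); X=np.array(X,float).reshape(-1,3)
    c=(X-E[:3,3])@E[:3,:3]
    c=c*[1,-1,-1]
    return cv2.projectPoints(c,np.zeros(3),np.zeros(3),K,d)[0][:,0]
def comps(mask,amin=15):
    n,l,s,c=cv2.connectedComponentsWithStats(mask.astype(np.uint8))
    return [(s[i],c[i],l==i) for i in range(1,n) if s[i,4]>=amin]
def tcp2(o=None):
    o=o or robot.get_obs(); return o
E
python3 - <<'E'
from h import *
np.set_printoptions(precision=4,suppress=True)
im=cv2.imread('pics/top0.png'); hsv=cv2.cvtColor(im,cv2.COLOR_BGR2HSV); H,S,V=cv2.split(hsv)
blue=(H>100)&(H<125)&(S>150)&(V>60)
yel=(H>22)&(H<35)&(S>150)&(V>120)
brass=(H>12)&(H<=24)&(S>100)&(V>80)
red=((H<6)|(H>174))&(S>180)&(V>120)
for nm,m,z in(('blue',blue,.081),('yel',yel,.083),('brass',brass,.107),('red',red,.045)):
    for s,c,mm in comps(m): 
        ys,xs=np.nonzero(mm); r=cv2.minAreaRect(np.c_[xs,ys].astype(np.float32))
        print(nm,s,c,pix2z('top',c,z)[0],r, pix2z('top',cv2.boxPoints(r),z)[:,:2].tolist() if nm!='brass' else '')
for nme in ('top','side'):
    E=P(nme)[2]
    for t in ('ring','post','reader','case','flap_tab','plate'):
        for d in robot.spot_in(nme,t)[:3]:
            print(nme,t,round(d['score'],2),(E[:3,:3]@d['centre']+E[:3,3]).round(4))
for n in('top','side'):
    im=cv2.imread(f'pics/{n}0.png')
    x,y,w,h=(80,90,230,200) if n=='top' else (150,110,240,220)
    cv2.imwrite(f'pics/{n}0c.png',cv2.resize(im[y:y+h,x:x+w],None,fx=3,fy=3,interpolation=cv2.INTER_CUBIC)[:600])
E
```

```text
blue [ 204  166   73   62 3063] [238.5514 196.9899] [ 0.5861 -0.0088  0.081 ] ((239.53956604003906, 196.79006958007812), (55.306339263916016, 67.96194458007812), 82.23483276367188) [[0.6393048940434628, 0.07174586131736765], [0.6568406649690505, -0.07875018243564268], [0.5343005723067158, -0.09295216229257705], [0.5169210481484843, 0.05605160906850373]]
blue [240 190  12  11  99] [245.4444 194.9899] [ 0.5903 -0.0242  0.081 ] ((245.5, 195.0), (10.0, 11.0), 90.0) [[0.6016542671319633, -0.012270514504792981], [0.6011593483766512, -0.03669931900127714], [0.5788738843609424, -0.03635518559216405], [0.5793619994320802, -0.01196988835501167]]
yel [234 183  24  24 238] [245.5882 194.5672] [ 0.591  -0.0247  0.083 ] ((245.5000457763672, 194.50003051757812), (22.62741470336914, 22.62741470336914), 45.0) [[0.5918689748803703, 0.010975494842984115], [0.6268543803122629, -0.02498795112918173], [0.5904409824832887, -0.05989167269015323], [0.555658711632265, -0.02395855116279634]]
yel [238 223  13  20 213] [244.0235 232.8028] [ 0.5066 -0.02    0.083 ] ((244.03997802734375, 232.77996826171875), (18.5
[... 2127 characters left out ...]
op ring 0.58 [ 0.588  -0.0275  0.1017]
top post 0.71 [ 0.5822 -0.009   0.0802]
top post 0.69 [0.5366 0.2813 0.0176]
top reader 0.76 [ 0.4676 -0.4641  0.0609]
top reader 0.59 [ 0.4775 -0.2632  0.043 ]
top case 0.65 [ 0.5826 -0.0143  0.081 ]
top flap_tab 0.58 [ 0.5782 -0.0081  0.08  ]
top flap_tab 0.5 [ 0.4812 -0.2647  0.0426]
side ring 0.82 [ 0.5858 -0.0444  0.1007]
side post 0.89 [0.5384 0.2746 0.0175]
side reader 0.84 [ 0.4702 -0.5046  0.0617]
side reader 0.81 [ 0.4783 -0.2935  0.044 ]
side reader 0.81 [ 0.3972 -0.1313  0.0367]
side case 0.81 [ 0.5803 -0.0828  0.0711]
side case 0.3 [ 0.5818 -0.0462  0.1029]
side case 0.15 [ 0.5623 -0.0351  0.0777]
side flap_tab 0.8 [ 0.5677 -0.0339  0.077 ]
```

View pics/top0c.png

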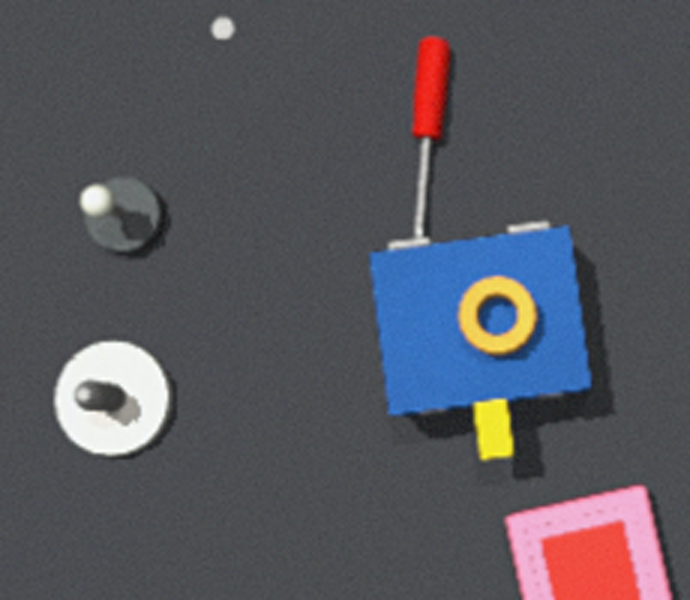

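View pics/side0c.png

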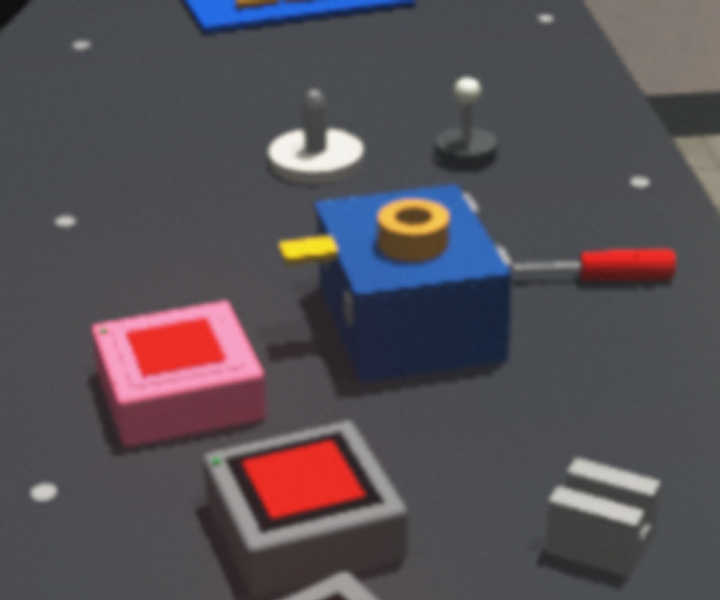

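```bash
python3 - <<'E'
from h import *
np.set_printoptions(precision=4,suppress=True)
for n in('top','side'):
    im=cv2.imread(f'pics/{n}0.png'); hsv=cv2.cvtColor(im,cv2.COLOR_BGR2HSV); H,S,V=cv2.split(hsv)
    white=(S<60)&(V>150)
    print(n)
    for s,c,mm in comps(white,100):
        if s[4]<3000:
            ys,xs=np.nonzero(mm); hull=cv2.convexHull(np.c_[xs,ys].astype(np.int32))
            e=cv2.fitEllipse(hull); print('white',s,e,pix2z(n,e[0],.015)[0])
    m=(H>12)&(H<=35)&(S>100)&(V>(60 if n=='top' else 140))
    for s,c,mm in comps(m,100):
        ys,xs=np.nonzero(mm); hull=cv2.convexHull(np.c_[xs,ys].astype(np.int32)); e=cv2.fitEllipse(hull)
        print('ring',s,e,pix2z(n,e[0],.107)[0])
    red=((H<6)|(H>174))&(S>180)&(V>120)
    for s,c,mm in comps(red,100): print('red',s,c,pix2z(n,c,.045)[0])
    # post dark shaft
# predicted overlay
th=.116; c0=np.array([.5878,-.0109]); R=np.array([[np.cos(th),-np.sin(th)],[np.sin(th),np.cos(th)]])
for n in('top','side'):
    im=cv2.imread(f'pics/{n}0.png')
    im=cv2.resize(im,None,fx=3,fy=3,interpolation=cv2.INTER_CUBIC)
    def dl(pts,col):
        q=proj(n,pts)*3+1; cv2.polylines(im,[np.round(q).astype(int)],True,col,1)
    for (x0,x1,y0,y1,z) in((-62,60,-75,75,81),(-103,-62,-12,12,83),(-60,60,-75,75,0)):
        pts=[(x0,y0),(x1,y0),(x1,y1),(x0,y1)]
        pts=[[*(c0+R@np.array(p)/1000),z/1000] for p in pts]; dl(pts,(255,255,255))
    a=np.linspace(0,6.28,60)
    def circ(c,r,z,col): dl(np.c_[c[0]+r*np.cos(a),c[1]+r*np.sin(a),z+0*a],col)
    rc=(.5857,-.0242); circ(rc,.028,.107,(0,0,255)); circ(rc,.015,.107,(0,0,255))
    pc=(.536,.281); circ(pc,.045,.015,(0,0,255)); circ(pc,.005,.075,(0,0,255));circ(pc,.012,.062,(0,255,0))
    x,y,w,h=(80*3,90*3,690,600) if n=='top' else (150*3,110*3,720,600)
    cv2.imwrite(f'pics/{n}ov.png',im[y:y+h,x:x+w])
E
```

```text
top
white [210 136  13  37 100] ((257.6601257324219, 129.8334197998047), (38.844669342041016, 129.106689453125), 52.47434997558594) [ 0.7535 -0.0513  0.015 ]
white [352 141  31  33 511] ((367.01409912109375, 156.8931884765625), (27.071884155273438, 32.201820373535156), 29.098827362060547) [ 0.6827 -0.3107  0.015 ]
white [ 98 204  38  38 991] ((116.69611358642578, 222.18682861328125), (37.3147087097168, 38.16044616699219), 42.36334991455078) [0.5387 0.2866 0.015 ]
white [ 403  204   86   86 1223] ((445.1087646484375, 247.2218017578125), (79.81475830078125, 87.17523956298828), 137.32632446289062) [ 0.4646 -0.4873  0.015 ]
white [324 215  56  56 656] ((351.0945739746094, 242.83384704589844), (56.772701263427734, 62.574859619140625), 161.02865600585938) [ 0.4795 -0.266   0.015 ]
white [537 373  23  47 749] ((548.5272827148438, 391.56512451171875), (24.454986572265625, 78.29528045654297), 179.59820556640625) [ 0.1243 -0.7167  0.015 ]
ring [233 182  26  26 378] ((245.53744506835938, 194.82908630371094), (25.09624671936035, 25.465810775756836), 158.6282958984375) [ 0.5879 -0.0261  0.107 ]
r
[... 1918 characters left out ...]
513671875), (79.8662338256836, 110.53842163085938), 85.99658966064453) [ 0.4683 -0.4388  0.015 ]
ring [276 177  23  12 178] ((287.4775695800781, 182.28103637695312), (11.561843872070312, 23.167465209960938), 90.3993911743164) [ 0.5887 -0.0342  0.107 ]
ring [243 189  19   7 112] ((252.1381072998047, 191.89276123046875), (6.9711503982543945, 20.028297424316406), 86.46170806884766) [ 0.5036 -0.0672  0.107 ]
red [344 194  31   6 180] [359.1611 196.5056] [ 0.7682 -0.0188  0.045 ]
red [193 217  31  18 377] [207.9178 225.1857] [ 0.3993 -0.0948  0.045 ]
red [231 257  41  26 690] [250.4319 269.3333] [ 0.4804 -0.2674  0.045 ]
red [ 218  314   73   53 2137] [253.3556 339.6476] [ 0.4683 -0.4615  0.045 ]
```

View pics/topov.png

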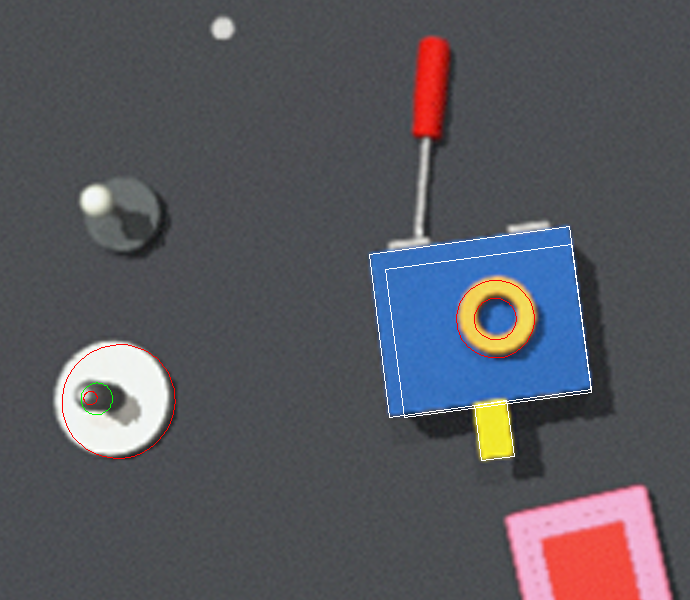

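View pics/sideov.png

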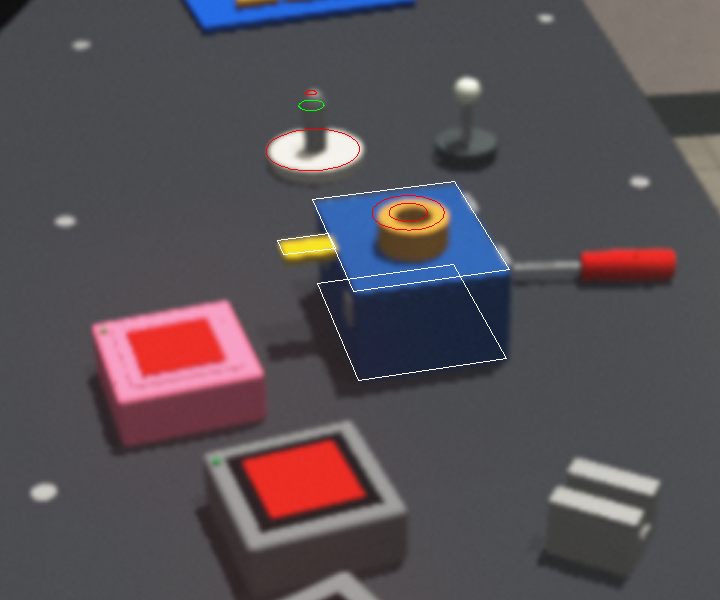

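```bash
cat >> h.py <<'E'
from scipy.spatial.transform import Rotation as Ro
def rel(t,yaw=1.687):
    o=robot.get_obs(); p=o['tool_pos']; R=Ro.from_euler('xyz',o['ee_rot']).as_matrix()
    Rt=Ro.from_euler('xyz',[-np.pi/2,0,yaw]).as_matrix()
    print('t',round(o['time'],2),'pos',p.round(4),'rpy',o['ee_rot'].round(4),'w',round(o['width'],4),'F',o['wrist_force'].round(1))
    print('turn(tool)',Ro.from_matrix(R.T@Rt).as_rotvec().round(4),'shift now-axes',(R.T@(np.array(t)-p)).round(4),'shift final-axes',(Rt.T@(np.array(t)-p)).round(4))
E
python3 -c "
from h import *
rel([.588,-.029,.16])"
```

```text
t 0.7 pos [0.1429 0.5311 0.2056] rpy [-1.5708e+00 -2.0000e-04  1.3080e+00] w 0.0939 F [ 0.4  0.4 -0.2]
turn(tool) [ 1.00e-04 -3.79e-01  2.00e-04] shift now-axes [-0.4253  0.0455 -0.5753] shift final-axes [-0.608   0.0456 -0.3772]
```

arm_command(
  series="0 -0.126 0 0 0 0 0.094; 0 -0.126 0 0 0 0 0.094; 0 -0.126 0 0 0 0 0.094",
)

```text
time: 1.0
tool_pos: [0.1429, 0.5312, 0.2057]
ee_rot: [-1.571, -0.0, 1.7]
wrist_force: [-0.1, -0.1, 0.7]
width: 0.094
```

```bash
python3 -c "
from h import *
rel([.588,-.029,.16])"
```

```text
t 1.0 pos [0.1429 0.5312 0.2057] rpy [-1.5710e+00 -3.0000e-04  1.6998e+00] w 0.094 F [-0.1 -0.1  0.7]
turn(tool) [0.0002 0.0128 0.0003] shift now-axes [-0.6128  0.0455 -0.3694] shift final-axes [-0.608   0.0457 -0.3772]
```

arm_command(
  series="0 0.0128 0 -0.04 0 -0.023 0.094; 0 0 0 -0.041 0 -0.025 0.094; 0 0 0 -0.041 0 -0.025 0.094; 0 0 0 -0.041 0 -0.025 0.094; 0 0 0 -0.041 0 -0.025 0.094; 0 0 0 -0.041 0 -0.025 0.094; 0 0 0 -0.041 0 -0.025 0.094; 0 0 0 -0.041 0 -0.025 0.094; 0 0 0 -0.041 0 -0.025 0.094; 0 0 0 -0.041 0 -0.025 0.094; 0 0 0 -0.041 0 -0.025 0.094; 0 0 0 -0.041 0 -0.025 0.094",
)

```text
time: 2.2
tool_pos: [0.5086, 0.0688, 0.2068]
ee_rot: [-1.579, -0.004, 1.702]
wrist_force: [0.9, 0.9, -0.0]
width: 0.094
```

```bash
python3 -c "
from h import *
rel([.588,-.029,.16])"
```

```text
t 2.2 pos [0.5086 0.0688 0.2068] rpy [-1.5792 -0.0044  1.7024] w 0.094 F [ 0.9  0.9 -0. ]
turn(tool) [0.0084 0.0154 0.0044] shift now-axes [-0.1076  0.0469 -0.0654] shift final-axes [-0.1063  0.0468 -0.0675]
```

arm_command(
  series="0.0084 0.0154 0.0044 -0.036 0.015 -0.022 0.094; 0 0 0 -0.036 0.015 -0.022 0.094; 0 0 0 -0.034 0.016 -0.022 0.094; 0 0 0 0 0 0 0.094",
)

```text
time: 2.6
tool_pos: [0.5929, -0.0387, 0.1594]
ee_rot: [-1.574, 0.001, 1.679]
wrist_force: [-0.4, -0.3, -0.1]
width: 0.0937
```

```bash
python3 -c "
from h import *
rel([.588,-.029,.16])
for n,(x,y,w,h) in (('top',(180,140,130,130)),('side',(210,90,130,130))):
    im=robot.snapshot(n)
    im=cv2.resize(im,None,fx=4,fy=4,interpolation=cv2.INTER_CUBIC)
    o=robot.get_obs(); p=o['tool_pos']; R=Ro.from_euler('xyz',o['ee_rot']).as_matrix()
    for d in (-.047,0,.047,-.0595,.0595):
        for b in (0,-.0188,-.0968):
            q=proj(n,p+R@[d,b,0])[0]*4+1.5
            cv2.circle(im,tuple(int(v) for v in q),2,(0,255,0),-1)
    cv2.imwrite(f'pics/{n}1.png',im[y*4:y*4+h*4,x*4:x*4+w*4])
"
```

```text
t 2.6 pos [ 0.5929 -0.0387  0.1594] rpy [-1.5736e+00  1.4000e-03  1.6785e+00] w 0.0937 F [-0.4 -0.3 -0.1]
turn(tool) [ 0.0027 -0.0085 -0.0014] shift now-axes [ 0.0102 -0.0006  0.0038] shift final-axes [ 0.0102 -0.0006  0.0037]
```

View pics/top1.png

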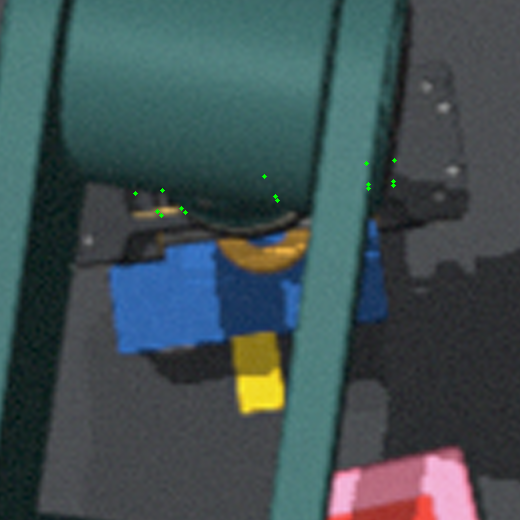

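View pics/side1.png

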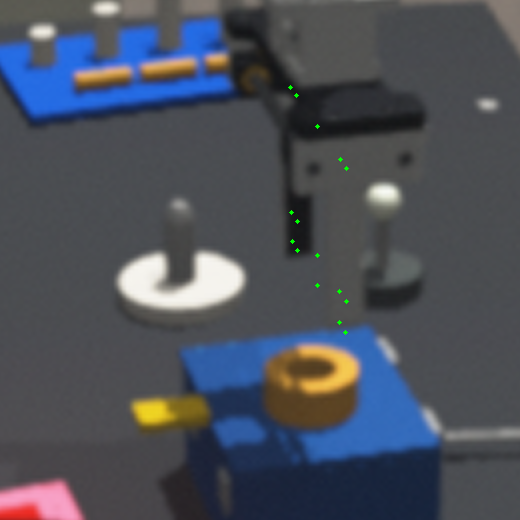

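arm_command(
  series="0.0027 -0.0085 -0.0014 0.009 0 0.003 0.094; 0 0 0 0 0 0 0.094",
)

```text
time: 2.9
tool_pos: [0.5875, -0.0241, 0.1646]
ee_rot: [-1.576, -0.002, 1.693]
wrist_force: [-0.5, -0.6, -0.5]
width: 0.0934
```

```bash
python3 -c "
from h import *
rel([.588,-.029,.0845])
"
```

```text
t 2.9 pos [ 0.5875 -0.0241  0.1646] rpy [-1.5764 -0.0017  1.6929] w 0.0934 F [-0.5 -0.6 -0.5]
turn(tool) [0.0056 0.0059 0.0018] shift now-axes [-0.005   0.08    0.0006] shift final-axes [-0.0049  0.0801  0.0001]
```

arm_command(
  series="0.0056 0.0059 0.0018 -0.003 0.015 0 0.094; 0 0 0 0 0.018 0 0.094; 0 0 0 0 0.018 0 0.094;0 0 0 0 0 0 0.094;0 0 0 0 0 0 0.094",
)

```text
time: 3.4
tool_pos: [0.5872, -0.0224, 0.1143]
ee_rot: [-1.577, 0.002, 1.694]
wrist_force: [0.2, 1.2, 0.8]
width: 0.0939
```

```bash
python3 -c "
from h import *
rel([.588,-.029,.0845])
"
```

```text
t 3.4 pos [ 0.5872 -0.0224  0.1143] rpy [-1.5766  0.0023  1.6941] w 0.0939 F [0.2 1.2 0.8]
turn(tool) [ 0.0058  0.0072 -0.0022] shift now-axes [-0.0066  0.0298  0.0002] shift final-axes [-0.0067  0.0298 -0.    ]
```

arm_command(
  series="0.0058 0.0072 -0.0022 -0.006 0.015 0 0.094; 0 0 0 0 0 0 0.094",
)

```text
time: 3.6
tool_pos: [0.5885, -0.0283, 0.0995]
ee_rot: [-1.572, 0.001, 1.688]
wrist_force: [-0.6, 0.4, -0.2]
width: 0.0943
```

arm_command(
  series="0 0 0 0 0 0 0.094",
)

```text
time: 3.7
tool_pos: [0.5889, -0.0285, 0.0999]
ee_rot: [-1.573, 0.001, 1.687]
wrist_force: [0.4, -0.2, 0.6]
width: 0.0937
```

```bash
python3 -c "
from h import *
rel([.588,-.029,.0845])
"
```

```text
t 3.7 pos [ 0.5889 -0.0285  0.0999] rpy [-1.5732e+00  9.0000e-04  1.6871e+00] w 0.0937 F [ 0.4 -0.2  0.6]
turn(tool) [ 0.0024  0.0001 -0.0009] shift now-axes [-0.0004  0.0154  0.001 ] shift final-axes [-0.0004  0.0154  0.0009]
```

Good control when slow. Look before closing.

arm_command(
  series="0.0024 0 0 0 0.008 0 0.094; 0 0 0 0 0.007 0 0.094; 0 0 0 0 0 0 0.094",
)

```text
time: 4.0
tool_pos: [0.5895, -0.029, 0.0844]
ee_rot: [-1.572, 0.001, 1.687]
wrist_force: [-0.3, 0.0, 0.4]
width: 0.0938
```

```bash
python3 -c "
from h import *
rel([.588,-.029,.0845])
n='side';x,y,w,h=210,100,130,130
im=robot.snapshot(n)
im=cv2.resize(im,None,fx=4,fy=4,interpolation=cv2.INTER_CUBIC)
cv2.imwrite(f'pics/{n}2.png',im[y*4:y*4+h*4,x*4:x*4+w*4])
"
```

```text
t 4.0 pos [ 0.5895 -0.029   0.0844] rpy [-1.5720e+00  1.2000e-03  1.6865e+00] w 0.0938 F [-0.3  0.   0.4]
turn(tool) [ 0.0012 -0.0005 -0.0012] shift now-axes [ 0.0001 -0.0001  0.0015] shift final-axes [ 0.0001 -0.0001  0.0015]
```

View pics/side2.png

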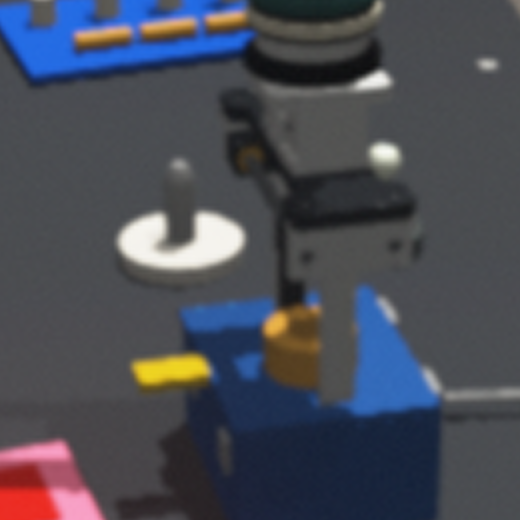

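arm_command(
  series="0 0 0 0 0 0.0015 0.094; 0 0 0 0 0 0 0.06; 0 0 0 0 0 0 0.05; 0 0 0 0 0 0 0.05; 0 0 0 0 0 0 0.05; 0 0 0 0 0 0 0.05; 0 0 0 0 0 0 0.05",
)

```text
time: 4.75
tool_pos: [0.5886, -0.0288, 0.086]
ee_rot: [-1.574, 0.001, 1.687]
wrist_force: [0.5, 1.1, -1.8]
width: 0.0546
```

```bash
python3 -c "
from h import *
rel([.588,-.029,.0845])
"
```

```text
t 4.75 pos [ 0.5886 -0.0288  0.086 ] rpy [-1.5744e+00  1.3000e-03  1.6869e+00] w 0.0546 F [ 0.5  1.1 -1.8]
turn(tool) [ 0.0036 -0.0001 -0.0013] shift now-axes [-0.0001  0.0015  0.0007] shift final-axes [-0.0001  0.0015  0.0006]
```

arm_command(
  series="0 0 0 0 -0.01 0 0.04; 0 0 0 0 -0.02 0 0.04; 0 0 0 0 -0.02 0 0.04; 0 0 0 0 0 0 0.04",
)

```text
time: 5.15
tool_pos: [0.5861, -0.0288, 0.1347]
ee_rot: [-1.567, -0.0, 1.687]
wrist_force: [0.6, 0.8, -3.0]
width: 0.0543
```

```bash
python3 -c "
from h import *
rel([.5393,.2845,.125])
"
```

```text
t 5.15 pos [ 0.5861 -0.0288  0.1347] rpy [-1.5666 -0.      1.6868] w 0.0543 F [ 0.6  0.8 -3. ]
turn(tool) [-0.0042 -0.0002  0.    ] shift now-axes [0.3166 0.0098 0.0102] shift final-axes [0.3166 0.0097 0.0102]
```

arm_command(
  series="-0.0042 0 0 0.02 0 0.001 0.04; 0 0 0 0.034 0 0.001 0.04; 0 0 0 0.034 0 0.001 0.04; 0 0 0 0.034 0 0.001 0.04; 0 0 0 0.034 0 0.001 0.04; 0 0 0 0.034 0 0.001 0.04; 0 0 0 0.034 0 0.001 0.04; 0 0 0 0.034 0 0.001 0.04; 0 0 0 0.024 0 0.001 0.04; 0 0 0 0.012 0 0 0.04; 0 0 0 0 0 0 0.04; 0 0 0 0 0 0 0.04",
)

```text
time: 6.35
tool_pos: [0.5366, 0.2687, 0.1196]
ee_rot: [-1.551, 0.006, 1.682]
wrist_force: [0.0, -0.4, -2.5]
width: 0.0548
```

```bash
python3 -c "
from h import *
rel([.5393,.2845,.11])
"
```

```text
t 6.35 pos [0.5366 0.2687 0.1196] rpy [-1.5509  0.0059  1.6823] w 0.0548 F [ 0.  -0.4 -2.5]
turn(tool) [-0.0199 -0.0048 -0.0058] shift now-axes [ 0.0155  0.0094 -0.0047] shift final-axes [ 0.0154  0.0096 -0.0045]
```

arm_command(
  series="-0.02 -0.005 -0.006 0.008 0 -0.003 0.04; 0 0 0 0.007 0 -0.0015 0.04; 0 0 0 0 0 0 0.04; 0 0 0 0 0 0 0.04",
)

```text
time: 6.75
tool_pos: [0.5407, 0.2814, 0.1192]
ee_rot: [-1.572, 0.001, 1.683]
wrist_force: [0.1, -0.2, -4.1]
width: 0.0544
```

```bash
python3 -c "
from h import *
rel([.5393,.2845,.11])
"
```

```text
t 6.75 pos [0.5407 0.2814 0.1192] rpy [-1.5723e+00  8.0000e-04  1.6826e+00] w 0.0544 F [ 0.1 -0.2 -4.1]
turn(tool) [ 0.0015 -0.0044 -0.0008] shift now-axes [0.0032 0.0092 0.0011] shift final-axes [0.0032 0.0092 0.001 ]
```

arm_command(
  series="0.001 -0.004 -0.001 0.003 0.006 0.001 0.04; 0 0 0 0 0 0 0.04; 0 0 0 0 0 0 0.04",
)

```text
time: 7.05
tool_pos: [0.5397, 0.2838, 0.1129]
ee_rot: [-1.572, -0.0, 1.686]
wrist_force: [-0.3, -0.4, -2.8]
width: 0.0543
```

```bash
python3 -c "
from h import *
rel([.5393,.2845,.10])
n='side';x,y,w,h=200,60,130,130
im=robot.snapshot(n)
im=cv2.resize(im,None,fx=5,fy=5,interpolation=cv2.INTER_CUBIC)
cv2.imwrite(f'pics/{n}3.png',im[y*5:y*5+h*4,x*5:x*5+w*5])
n='top';x,y,w,h=70,170,130,130
im=robot.snapshot(n)
im=cv2.resize(im,None,fx=5,fy=5,interpolation=cv2.INTER_CUBIC)
cv2.imwrite(f'pics/{n}3.png',im[y*5:y*5+h*4,x*5:x*5+w*5])
"
```

```text
t 7.05 pos [0.5397 0.2838 0.1129] rpy [-1.5716e+00 -1.0000e-04  1.6858e+00] w 0.0543 F [-0.3 -0.4 -2.8]
turn(tool) [ 0.0008 -0.0012  0.0001] shift now-axes [0.0007 0.0129 0.0003] shift final-axes [0.0008 0.0129 0.0003]
```

View pics/side3.png

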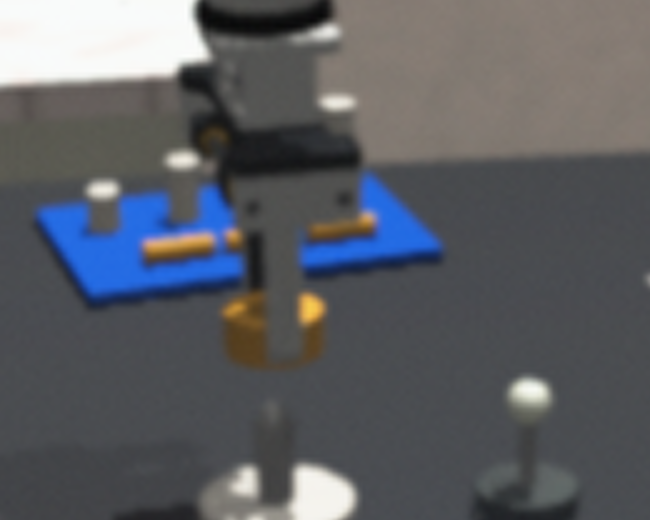

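View pics/top3.png

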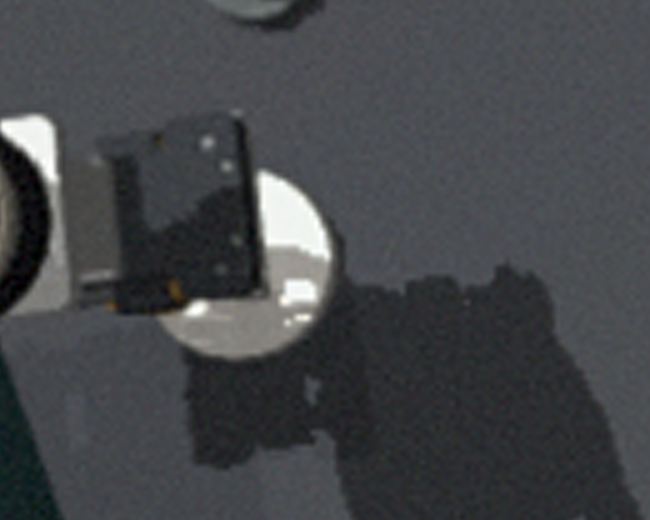

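```bash
python3 -c "
from h import *
q=proj('side',[[.5393,.2845,z] for z in (.015,.07,.121)]); print((q-[200,60])*5+2)
q=proj('side',[[.5393-.01,.2845,.121]]); print((q-[200,60])*5+2)
"
```

```text
[[276.08078719 495.75891545]
 [273.34195364 409.30299307]
 [270.77105575 326.57368155]]
[[253.01597544 327.62658086]]
```

arm_command(
  series="0 -0.001 0 0.0007 0.008 0.001 0.04; 0 0 0 0 0.008 0 0.04; 0 0 0 0 0.008 0 0.04; 0 0 0 0 0 0 0.04",
)

```text
time: 7.55
tool_pos: [0.5381, 0.2842, 0.0863]
ee_rot: [-1.57, 0.0, 1.687]
wrist_force: [-0.5, -0.7, -2.8]
width: 0.0549
```

```bash
python3 -c "
from h import *
rel([.539,.2845,.06])
"
```

```text
t 7.55 pos [0.5381 0.2842 0.0863] rpy [-1.5705e+00  3.0000e-04  1.6869e+00] w 0.0549 F [-0.5 -0.7 -2.8]
turn(tool) [-0.0003 -0.0001 -0.0003] shift now-axes [ 0.0002  0.0263 -0.001 ] shift final-axes [ 0.0001  0.0263 -0.001 ]
```

arm_command(
  series="0 0 0 0 0.006 -0.0006 0.04; 0 0 0 0 0.006 0 0.04; 0 0 0 0 0.006 0 0.04; 0 0 0 0 0 0 0.04",
)

```text
time: 7.95
tool_pos: [0.5384, 0.2842, 0.0661]
ee_rot: [-1.569, 0.001, 1.687]
wrist_force: [-0.6, -0.1, -4.2]
width: 0.0546
```

```bash
python3 -c "
from h import *
rel([.539,.2845,.021])
n='side';x,y,w,h=200,60,130,130
im=robot.snapshot(n)
im=cv2.resize(im,None,fx=5,fy=5,interpolation=cv2.INTER_CUBIC)
cv2.imwrite(f'pics/{n}4.png',im[y*5:y*5+h*5,x*5:x*5+w*5][:600])
"
```

```text
t 7.95 pos [0.5384 0.2842 0.0661] rpy [-1.5695e+00  6.0000e-04  1.6869e+00] w 0.0546 F [-0.6 -0.1 -4.2]
turn(tool) [-0.0013 -0.0001 -0.0006] shift now-axes [ 0.0003  0.0451 -0.0007] shift final-axes [ 0.0002  0.0451 -0.0006]
```

View pics/side4.png

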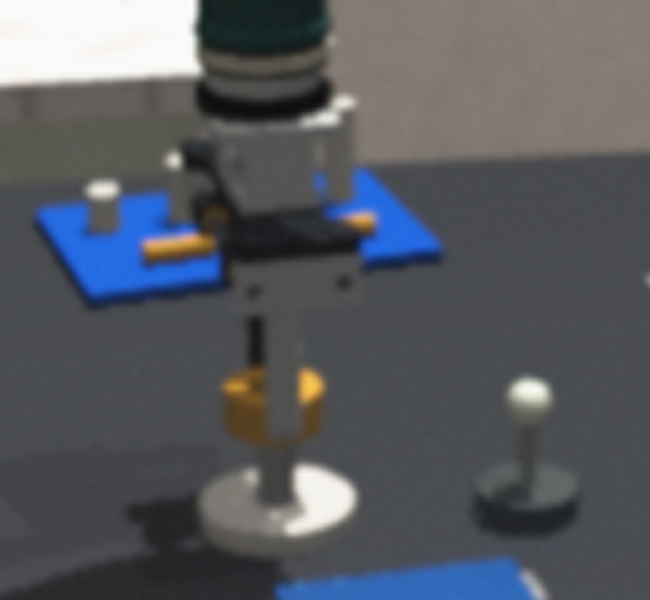

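arm_command(
  series="-0.001 0 0 0 0.008 0 0.04; 0 0 0 0 0.008 0 0.04; 0 0 0 0 0.008 0 0.04; 0 0 0 0 0.006 0 0.04; 0 0 0 0 0 0 0.04",
)

```text
time: 8.5
tool_pos: [0.5391, 0.2845, 0.0345]
ee_rot: [-1.572, 0.0, 1.687]
wrist_force: [0.5, 0.1, -3.6]
width: 0.0545
```

```bash
python3 -c "
from h import *
rel([.539,.2845,.021])
"
```

```text
t 8.5 pos [0.5391 0.2845 0.0345] rpy [-1.5724  0.      1.6869] w 0.0545 F [ 0.5  0.1 -3.6]
turn(tool) [ 0.0016 -0.0001 -0.    ] shift now-axes [0.0001 0.0135 0.0001] shift final-axes [0.0001 0.0135 0.0001]
```

arm_command(
  series="0.001 0 0 0 0.005 0 0.04; 0 0 0 0 0.004 0 0.04; 0 0 0 0 0.002 0 0.04; 0 0 0 0 0 0 0.04",
)

```text
time: 8.9
tool_pos: [0.5393, 0.2845, 0.0226]
ee_rot: [-1.572, -0.0, 1.687]
wrist_force: [0.5, -0.5, -3.0]
width: 0.0546
```

arm_command(
  series="0 0 0 0 0.0015 0 0.04; 0 0 0 0 0 0 0.04",
)

```text
time: 9.1
tool_pos: [0.5395, 0.2846, 0.0213]
ee_rot: [-1.572, -0.0, 1.687]
wrist_force: [-0.7, -0.3, -2.1]
width: 0.0549
```

Lower a touch more until contact, then open.

arm_command(
  series="0 0 0 0 0.001 0 0.04; 0 0 0 0 0.001 0 0.04; 0 0 0 0 0 0 0.04",
)

```text
time: 9.4
tool_pos: [0.54, 0.2848, 0.0202]
ee_rot: [-1.574, -0.001, 1.687]
wrist_force: [-0.7, 0.3, -2.6]
width: 0.0542
```

arm_command(
  series="0 0 0 0 0 0 0.06; 0 0 0 0 0 0 0.07; 0 0 0 0 0 0 0.08; 0 0 0 0 0 0 0.08; 0 0 0 0 0 0 0.08",
)

```text
time: 9.9
tool_pos: [0.5425, 0.2859, 0.0236]
ee_rot: [-1.58, -0.002, 1.687]
wrist_force: [0.3, 0.2, -0.2]
width: 0.0798
```

arm_command(
  series="0 0 0 0 -0.02 0 0.08; 0 0 0 0 -0.03 0 0.08; 0 0 0 0 -0.04 0 0.08; 0 0 0 0 -0.03 0 0.08; 0 0 0 0 -0.015 0 0.08; 0 0 0 0 0 0 0.07",
)

```text
time: 10.5
tool_pos: [0.5405, 0.285, 0.1624]
ee_rot: [-1.577, -0.002, 1.687]
wrist_force: [0.4, 0.3, 0.6]
width: 0.0749
```

```bash
python3 -c "
from h import *
rel([.505,-.0237,.15])
n='side';x,y,w,h=200,60,130,130
im=robot.snapshot(n)
im=cv2.resize(im,None,fx=5,fy=5,interpolation=cv2.INTER_CUBIC)
cv2.imwrite(f'pics/{n}5.png',im[y*5:y*5+h*5,x*5:x*5+w*5][:600])
"
```

```text
t 10.5 pos [0.5405 0.285  0.1624] rpy [-1.5775 -0.0017  1.6868] w 0.0749 F [0.4 0.3 0.6]
turn(tool) [ 0.0067 -0.0002  0.0017] shift now-axes [-0.3025  0.0114  0.0711] shift final-axes [-0.3025  0.0124  0.071 ]
```

View pics/side5.png

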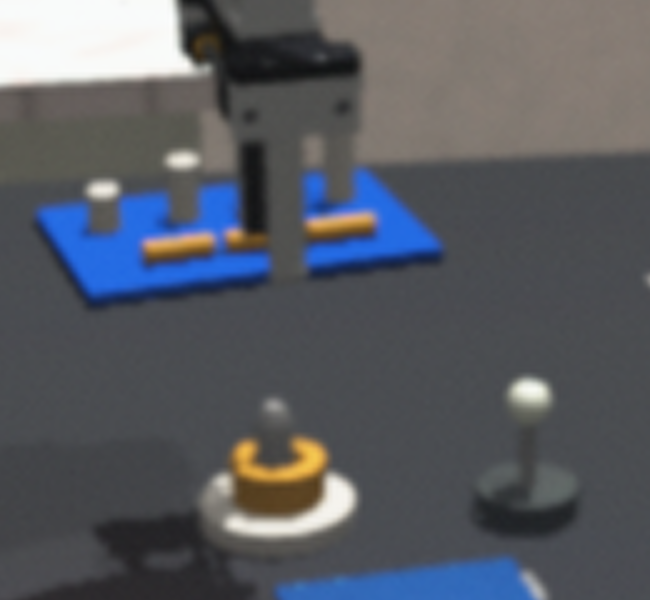

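arm_command(
  series="0.006 0 0.002 -0.02 0 0.005 0.05; 0 0 0 -0.034 0 0.007 0.05; 0 0 0 -0.034 0 0.008 0.05; 0 0 0 -0.034 0 0.008 0.05; 0 0 0 -0.034 0 0.008 0.05; 0 0 0 -0.034 0 0.008 0.05; 0 0 0 -0.034 0 0.008 0.05; 0 0 0 -0.034 0 0.008 0.05; 0 0 0 -0.02 0 0.005 0.05; 0 0 0 -0.01 0 0.003 0.05; 0 0 0 0 0 0 0.05; 0 0 0 0 0 0 0.05",
)

```text
time: 11.75
tool_pos: [0.4887, -0.0303, 0.1403]
ee_rot: [-1.529, 0.003, 1.683]
wrist_force: [0.1, 0.9, -0.5]
width: 0.05
```

```bash
python3 -c "
from h import *
rel([.5014,-.0237,.12])
"
```

```text
t 11.75 pos [ 0.4887 -0.0303  0.1403] rpy [-1.529   0.0032  1.6834] w 0.05 F [ 0.1  0.9 -0.5]
turn(tool) [-0.0418 -0.0036 -0.0031] shift now-axes [ 0.0052  0.0197 -0.0142] shift final-axes [ 0.0051  0.0203 -0.0134]
```

arm_command(
  series="-0.042 -0.0036 -0.003 0.003 0 -0.006 0.05; 0 0 0 0.001 0.005 -0.005 0.05; 0 0 0 0 0 0 0.05; 0 0 0 0 0 0 0.05",
)

```text
time: 12.15
tool_pos: [0.4993, -0.0216, 0.1332]
ee_rot: [-1.569, -0.002, 1.692]
wrist_force: [0.2, 0.0, -0.2]
width: 0.0502
```

```bash
python3 -c "
from h import *
rel([.5014,-.0237,.06])
"
```

```text
t 12.15 pos [ 0.4993 -0.0216  0.1332] rpy [-1.5688 -0.0017  1.6919] w 0.0502 F [ 0.2  0.  -0.2]
turn(tool) [-0.002   0.0049  0.0017] shift now-axes [-0.0025  0.0732 -0.002 ] shift final-axes [-0.0024  0.0732 -0.0019]
```

arm_command(
  series="-0.002 0.005 0.002 -0.001 0.008 -0.001 0.05; 0 0 0 0 0.01 0 0.05; 0 0 0 0 0.01 0 0.05; 0 0 0 0 0.006 0 0.05; 0 0 0 0 0 0 0.05",
)

```text
time: 12.65
tool_pos: [0.4999, -0.0216, 0.0949]
ee_rot: [-1.568, -0.0, 1.688]
wrist_force: [0.6, -0.1, 0.0]
width: 0.0502
```

```bash
python3 -c "
from h import *
rel([.5014,-.0237,.06])
for n,(x,y,w,h) in (('top',(180,140,130,130)),('side',(210,100,130,130))):
    im=robot.snapshot(n)
    im=cv2.resize(im,None,fx=4,fy=4,interpolation=cv2.INTER_CUBIC)
    cv2.imwrite(f'pics/{n}6.png',im[y*4:y*4+h*4,x*4:x*4+w*4])
"
```

```text
t 12.65 pos [ 0.4999 -0.0216  0.0949] rpy [-1.5677e+00 -1.0000e-04  1.6881e+00] w 0.0502 F [ 0.6 -0.1  0. ]
turn(tool) [-0.0031  0.0011  0.0001] shift now-axes [-0.0023  0.0349 -0.0013] shift final-axes [-0.0023  0.0349 -0.0012]
```

View pics/side6.png

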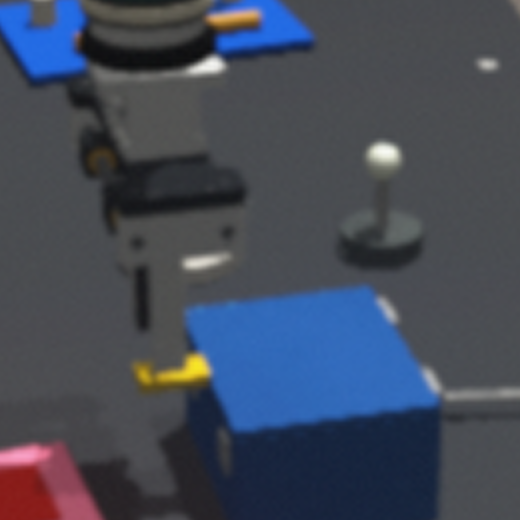

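View pics/top6.png

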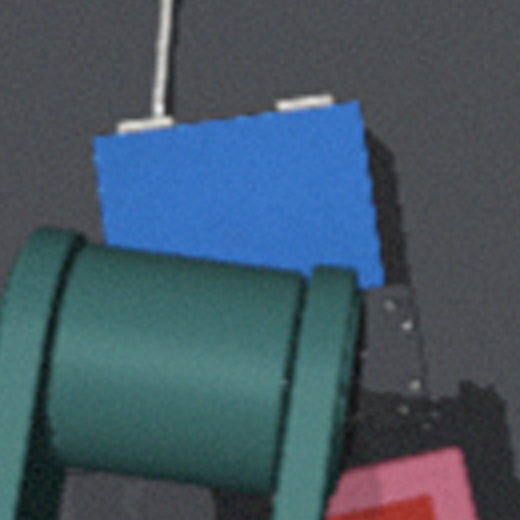

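arm_command(
  series="-0.003 0.001 0 -0.002 0.008 -0.001 0.05; 0 0 0 0 0.01 0 0.05; 0 0 0 0 0.01 0 0.05; 0 0 0 0 0.006 0 0.05; 0 0 0 0 0 0 0.05",
)

```text
time: 13.25
tool_pos: [0.5025, -0.0241, 0.0599]
ee_rot: [-1.574, 0.001, 1.687]
wrist_force: [0.1, -0.3, -0.1]
width: 0.0498
```

```bash
python3 -c "
from h import *
rel([.5014,-.0237,.06])
for n,(x,y,w,h) in (('side',(210,100,130,130)),):
    im=robot.snapshot(n)
    im=cv2.resize(im,None,fx=4,fy=4,interpolation=cv2.INTER_CUBIC)
    cv2.imwrite(f'pics/{n}7.png',im[y*4:y*4+h*4,x*4:x*4+w*4])
"
```

```text
t 13.25 pos [ 0.5025 -0.0241  0.0599] rpy [-1.5745e+00  9.0000e-04  1.6865e+00] w 0.0498 F [ 0.1 -0.3 -0.1]
turn(tool) [ 0.0037 -0.0005 -0.0009] shift now-axes [ 0.0005 -0.0001  0.001 ] shift final-axes [ 0.0005 -0.0001  0.001 ]
```

View pics/side7.png

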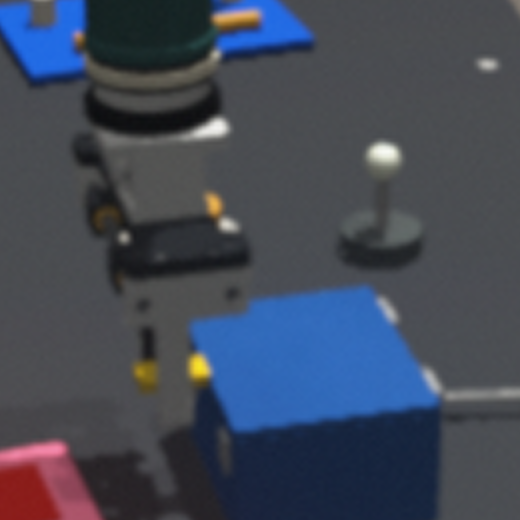

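Well placed. Pinch.

arm_command(
  series="0.0037 0 0 0 0 0.001 0.03; 0 0 0 0 0 0 0.02; 0 0 0 0 0 0 0.01; 0 0 0 0 0 0 0.01; 0 0 0 0 0 0 0.01",
)

```text
time: 13.8
tool_pos: [0.5022, -0.0229, 0.0612]
ee_rot: [-1.573, -0.001, 1.687]
wrist_force: [0.1, -1.4, -1.7]
width: 0.0232
```

```bash
python3 -c "
from h import *
rel([.5014,-.0237,.06])
"
```

```text
t 13.8 pos [ 0.5022 -0.0229  0.0612] rpy [-1.5726e+00 -1.3000e-03  1.6868e+00] w 0.0232 F [ 0.1 -1.4 -1.7]
turn(tool) [ 0.0018 -0.0002  0.0013] shift now-axes [-0.0007  0.0012  0.0008] shift final-axes [-0.0007  0.0012  0.0008]
```

```bash
cat >> h.py <<'E'
HX=np.array([.6472,-.006]); TH=.116; UX=np.array([np.cos(TH),np.sin(TH)])
def arc(step,n):
    o=robot.get_obs(); p=o['tool_pos'];R=Ro.from_euler('xyz',o['ee_rot']).as_matrix()
    g=p+R@[0,-.0188,0]
    u=(g[:2]-HX)@UX; v=(g[:2]-HX)@[-UX[1],UX[0]]; w=g[2]-.075
    a=np.arctan2(w,-u); print('theta',round(a-.027,3),'r',round(np.hypot(u,w),4),'v',round(v,4),'F',o['wrist_force'].round(1),'w',round(o['width'],4),'rpy',o['ee_rot'].round(3),'t',o['time'])
    cu,cw=u,w
    for i in range(1,n+1):
        b=a+step*i; tu,tw=-.146*np.cos(b),.146*np.sin(b)
        print('tool y',round(-(tw-cw),4),'tool z',round(-(tu-cu),4)); cu,cw=tu,tw
E
python3 -c "
from h import *
arc(.1,4)"
```

```text
theta 0.007 r 0.1462 v -0.0 F [ 0.1 -1.4 -1.7] w 0.0232 rpy [-1.573e+00 -1.000e-03  1.687e+00] t 13.8
tool y -0.0145 tool z -0.0014
tool y -0.0143 tool z -0.0027
tool y -0.014 tool z -0.0041
tool y -0.0135 tool z -0.0055
```

arm_command(
  series="0.002 0 0.001 0 -0.0145 -0.001 0.01; 0 0 0 0 -0.014 -0.003 0.01; 0 0 0 0 -0.014 -0.004 0.01; 0 0 0 0 -0.0135 -0.0055 0.01",
)

```text
time: 14.2
tool_pos: [0.5136, -0.0216, 0.1148]
ee_rot: [-1.563, -0.001, 1.687]
wrist_force: [2.1, 0.4, -5.1]
width: 0.0238
```

```bash
python3 -c "
from h import *
arc(.1,4)"
```

```text
theta 0.384 r 0.1465 v -0.0001 F [ 2.1  0.4 -5.1] w 0.0238 rpy [-1.563e+00 -1.000e-03  1.687e+00] t 14.2
tool y -0.0129 tool z -0.007
tool y -0.0124 tool z -0.0078
tool y -0.0115 tool z -0.009
tool y -0.0106 tool z -0.0101
```

Excellent tracking.

arm_command(
  series="-0.008 0 0.001 0 -0.013 -0.0068 0.01; 0 0 0 0 -0.0124 -0.0078 0.01; 0 0 0 0 -0.0115 -0.009 0.01; 0 0 0 0 -0.0106 -0.01 0.01",
)

```text
time: 14.6
tool_pos: [0.5459, -0.0179, 0.1621]
ee_rot: [-1.564, 0.0, 1.686]
wrist_force: [0.5, -0.4, -7.0]
width: 0.0238
```

```bash
python3 -c "
from h import *
arc(.1,5)"
```

```text
theta 0.778 r 0.147 v -0.0001 F [ 0.5 -0.4 -7. ] w 0.0238 rpy [-1.564  0.     1.686] t 14.6
tool y -0.0089 tool z -0.0117
tool y -0.0084 tool z -0.0119
tool y -0.0072 tool z -0.0127
tool y -0.0059 tool z -0.0133
tool y -0.0045 tool z -0.0139
```

arm_command(
  series="-0.007 0 0 0 -0.0089 -0.0115 0.01; 0 0 0 0 -0.0084 -0.0119 0.01; 0 0 0 0 -0.0072 -0.0127 0.01; 0 0 0 0 -0.0059 -0.0133 0.01",
)

```text
time: 15.0
tool_pos: [0.5901, -0.0128, 0.1912]
ee_rot: [-1.551, -0.0, 1.685]
wrist_force: [-4.3, -0.5, -1.5]
width: 0.0239
```

```bash
python3 -c "
from h import *
arc(.1,5)"
```

```text
theta 1.143 r 0.1465 v -0.0002 F [-4.3 -0.5 -1.5] w 0.0239 rpy [-1.551 -0.     1.685] t 15.0
tool y -0.0045 tool z -0.0139
tool y -0.0036 tool z -0.0141
tool y -0.0022 tool z -0.0144
tool y -0.0007 tool z -0.0146
tool y 0.0007 tool z -0.0146
```

arm_command(
  series="-0.02 0 0 0 -0.0045 -0.0139 0.01; 0 0 0 0 -0.0036 -0.0141 0.01; 0 0 0 0 -0.0022 -0.0144 0.01; 0 0 0 0 -0.0007 -0.0146 0.01; 0 0 0 0 0 0 0.01",
)

```text
time: 15.5
tool_pos: [0.6458, -0.0064, 0.2037]
ee_rot: [-1.563, -0.0, 1.685]
wrist_force: [0.2, 0.7, -3.3]
width: 0.0234
```

```bash
python3 -c "
from h import *
arc(.05,2)"
```

```text
theta 1.535 r 0.1475 v -0.0003 F [ 0.2  0.7 -3.3] w 0.0234 rpy [-1.563 -0.     1.685] t 15.5
tool y 0.0016 tool z -0.0073
tool y 0.0005 tool z -0.0073
```

arm_command(
  series="-0.008 0 0 0 0.001 -0.009 0.01; 0 0 0 0 0 0 0.01; 0 0 0 0 0 0 0.01",
)

```text
time: 15.8
tool_pos: [0.6549, -0.0054, 0.2037]
ee_rot: [-1.573, -0.0, 1.685]
wrist_force: [-2.7, 1.2, -0.5]
width: 0.0233
```

```bash
python3 -c "
from h import *
arc(.05,2)
for n,(x,y,w,h) in (('top',(180,120,140,130)),('side',(210,90,140,140))):
    im=robot.snapshot(n)
    im=cv2.resize(im,None,fx=4,fy=4,interpolation=cv2.INTER_CUBIC)
    cv2.imwrite(f'pics/{n}8.png',im[y*4:y*4+h*4,x*4:x*4+w*4])
"
```

```text
theta 1.596 r 0.1477 v -0.0003 F [-2.7  1.2 -0.5] w 0.0233 rpy [-1.573 -0.     1.685] t 15.8
tool y 0.0023 tool z -0.0072
tool y 0.0009 tool z -0.0072
```

View pics/side8.png

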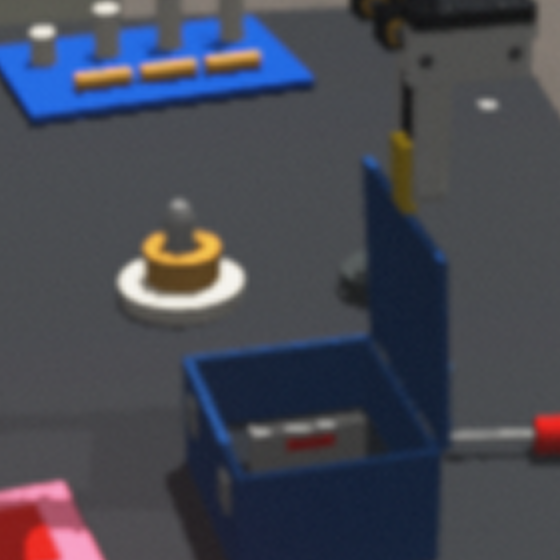

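View pics/top8.png

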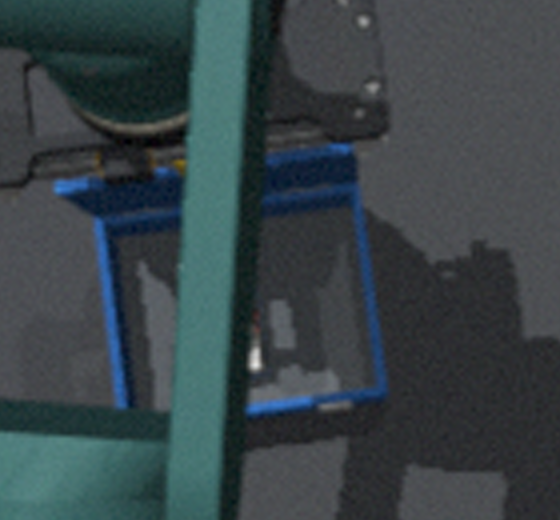

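arm_command(
  series="0 0 0 0 0 0 0.03; 0 0 0 0 0 0 0.05; 0 0 0 0 0 0 0.05; 0 0 0 0 -0.01 0 0.05; 0 0 0 0 -0.02 0 0.05; 0 0 0 0 -0.02 0 0.05; 0 0 0 0 -0.01 0 0.05; 0 0 0 0 0 0 0.05",
)

```text
time: 16.7
tool_pos: [0.6571, -0.006, 0.2707]
ee_rot: [-1.585, 0.002, 1.684]
wrist_force: [-0.1, -0.6, 0.8]
width: 0.0506
```

```bash
python3 -c "
from h import *
rel([.588,-.013,.25])
"
```

```text
t 16.7 pos [ 0.6571 -0.006   0.2707] rpy [-1.5848  0.0025  1.6842] w 0.0506 F [-0.1 -0.6  0.8]
turn(tool) [ 0.014  -0.0028 -0.0025] shift now-axes [0.0009 0.0197 0.0697] shift final-axes [0.0011 0.0207 0.0694]
```

arm_command(
  series="0.014 -0.003 -0.0025 0 0 0.012 0.05; 0 0 0 0 0 0.02 0.05; 0 0 0 0 0 0.018 0.05; 0 0 0 0 0 0.012 0.05; 0 0 0 0 0 0.005 0.05; 0 0 0 0 0 0 0.05; 0 0 0 0 0 0 0.05",
)

```text
time: 17.4
tool_pos: [0.5838, -0.0142, 0.2651]
ee_rot: [-1.559, -0.002, 1.688]
wrist_force: [0.9, -0.5, 0.0]
width: 0.0501
```

```bash
python3 -c "
from h import *
rel([.5876,-.0129,.20])
"
```

```text
t 17.4 pos [ 0.5838 -0.0142  0.2651] rpy [-1.5591 -0.0023  1.6878] w 0.0501 F [ 0.9 -0.5  0. ]
turn(tool) [-0.0117  0.0008  0.0023] shift now-axes [ 0.0007  0.065  -0.0047] shift final-axes [ 0.0009  0.0651 -0.0039]
```

arm_command(
  series="-0.012 0 0.002 0.0005 0.01 -0.003 0.05; 0 0 0 0 0.02 0 0.05; 0 0 0 0 0.025 0 0.05; 0 0 0 0 0.025 0 0.05; 0 0 0 0 0.025 0 0.05; 0 0 0 0 0.02 0 0.05; 0 0 0 0 0.01 0 0.05; 0 0 0 0 0 0 0.05; 0 0 0 0 0 0 0.05",
)

```text
time: 18.3
tool_pos: [0.5909, -0.0129, 0.1235]
ee_rot: [-1.572, -0.001, 1.689]
wrist_force: [0.6, 0.8, -0.0]
width: 0.0499
```

```bash
python3 -c "
from h import *
rel([.5876,-.0129,.033])
for n,(x,y,w,h) in (('side',(210,90,140,140)),('top',(180,140,130,130))):
    im=robot.snapshot(n)
    im=cv2.resize(im,None,fx=4,fy=4,interpolation=cv2.INTER_CUBIC)
    cv2.imwrite(f'pics/{n}9.png',im[y*4:y*4+h*4,x*4:x*4+w*4])
"
```

```text
t 18.3 pos [ 0.5909 -0.0129  0.1235] rpy [-1.5717e+00 -6.0000e-04  1.6891e+00] w 0.0499 F [ 0.6  0.8 -0. ]
turn(tool) [0.0009 0.0021 0.0006] shift now-axes [0.0003 0.0905 0.0033] shift final-axes [0.0004 0.0905 0.0032]
```

View pics/side9.png

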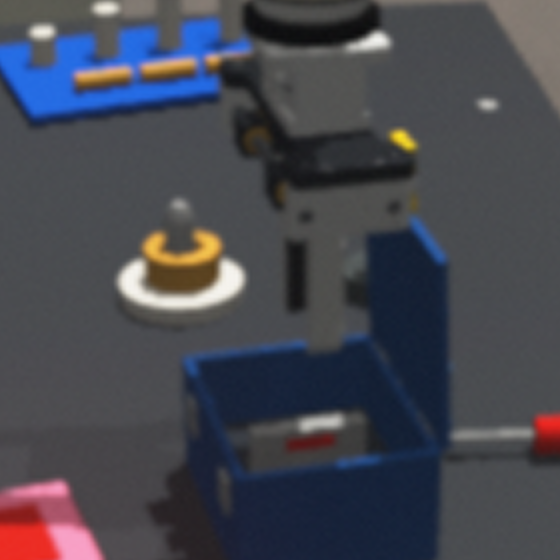

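arm_command(
  series="0.001 0.002 0 0 0.008 0.002 0.05; 0 0 0 0 0.015 0.001 0.05; 0 0 0 0 0.018 0 0.05; 0 0 0 0 0.018 0 0.05; 0 0 0 0 0.01 0 0.05; 0 0 0 0 0.004 0 0.05; 0 0 0 0 0 0 0.05; 0 0 0 0 0 0 0.05",
)

```text
time: 19.2
tool_pos: [0.5901, -0.0136, 0.0498]
ee_rot: [-1.579, 0.001, 1.687]
wrist_force: [-0.3, 0.5, -1.0]
width: 0.0497
```

```bash
python3 -c "
from h import *
rel([.5876,-.0129,.033])
"
```

```text
t 19.2 pos [ 0.5901 -0.0136  0.0498] rpy [-1.5792e+00  1.5000e-03  1.6868e+00] w 0.0497 F [-0.3  0.5 -1. ]
turn(tool) [ 0.0084 -0.0002 -0.0015] shift now-axes [0.0011 0.0168 0.0026] shift final-axes [0.001  0.0168 0.0024]
```

arm_command(
  series="0.008 0 -0.001 0.001 0.008 0.0024 0.05; 0 0 0 0 0.006 0 0.05; 0 0 0 0 0.003 0 0.05; 0 0 0 0 0 0 0.05",
)

```text
time: 19.6
tool_pos: [0.589, -0.0131, 0.0335]
ee_rot: [-1.574, 0.001, 1.687]
wrist_force: [-0.6, 0.9, 0.5]
width: 0.0501
```

```bash
python3 -c "
from h import *
rel([.5876,-.0129,.033])
n='side';x,y,w,h=210,90,140,140
im=robot.snapshot(n)
im=cv2.resize(im,None,fx=4,fy=4,interpolation=cv2.INTER_CUBIC)
cv2.imwrite(f'pics/{n}10.png',im[y*4:y*4+h*4,x*4:x*4+w*4])
"
```

```text
t 19.6 pos [ 0.589  -0.0131  0.0335] rpy [-1.5745e+00  1.4000e-03  1.6868e+00] w 0.0501 F [-0.6  0.9  0.5]
turn(tool) [ 0.0037 -0.0002 -0.0014] shift now-axes [0.0003 0.0005 0.0014] shift final-axes [0.0003 0.0005 0.0014]
```

View pics/side10.png

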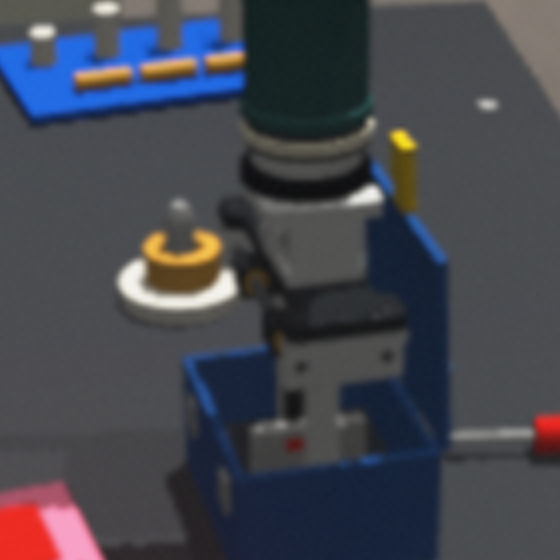

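arm_command(
  series="0.0037 0 -0.001 0 0 0.001 0.03; 0 0 0 0 0 0 0.01; 0 0 0 0 0 0 0; 0 0 0 0 0 0 0; 0 0 0 0 0 0 0; 0 0 0 0 0 0 0",
)

```text
time: 20.25
tool_pos: [0.5888, -0.0133, 0.0348]
ee_rot: [-1.573, 0.001, 1.687]
wrist_force: [-0.4, -0.1, -0.4]
width: 0.0117
```

arm_command(
  series="0 0 0 0 -0.005 0 0; 0 0 0 0 -0.01 0 0; 0 0 0 0 -0.015 0 0; 0 0 0 0 -0.02 0 0",
)

```text
time: 20.65
tool_pos: [0.5848, -0.0127, 0.0813]
ee_rot: [-1.561, -0.002, 1.687]
wrist_force: [-0.4, -0.3, -4.2]
width: 0.0118
```

```bash
python3 -c "
from h import *
rel([.5876,-.0129,.16])
"
```

```text
t 20.65 pos [ 0.5848 -0.0127  0.0813] rpy [-1.561  -0.0024  1.6868] w 0.0118 F [-0.4 -0.3 -4.2]
turn(tool) [-0.0098 -0.0002  0.0024] shift now-axes [-0.0004 -0.0787 -0.002 ] shift final-axes [-0.0006 -0.0787 -0.0028]
```

arm_command(
  series="-0.01 0 0.0024 0 -0.025 -0.002 0; 0 0 0 0 -0.028 0 0; 0 0 0 0 -0.025 0 0; 0 0 0 0 -0.015 0 0; 0 0 0 0 -0.005 0 0; 0 0 0 0 0 0 0",
)

```text
time: 21.25
tool_pos: [0.5865, -0.0126, 0.1922]
ee_rot: [-1.576, 0.002, 1.687]
wrist_force: [-0.5, 0.0, -4.1]
width: 0.012
```

```bash
python3 -c "
from h import *
rel([.4804,-.2638,.17])
"
```

```text
t 21.25 pos [ 0.5865 -0.0126  0.1922] rpy [-1.5761  0.002   1.6868] w 0.012 F [-0.5  0.  -4.1]
turn(tool) [ 0.0053 -0.0002 -0.002 ] shift now-axes [-0.2372  0.022   0.1346] shift final-axes [-0.2372  0.0222  0.1345]
```

arm_command(
  series="0.005 0 -0.002 -0.015 0 0.008 0; 0 0 0 -0.025 0 0.014 0; 0 0 0 -0.028 0 0.016 0; 0 0 0 -0.028 0 0.016 0; 0 0 0 -0.028 0 0.016 0; 0 0 0 -0.028 0 0.016 0; 0 0 0 -0.028 0 0.016 0; 0 0 0 -0.022 0 0.012 0; 0 0 0 -0.012 0 0.007 0; 0 0 0 -0.006 0 0.003 0; 0 0 0 0 0 0 0; 0 0 0 0 0 0 0",
)

```text
time: 22.45
tool_pos: [0.4706, -0.2591, 0.1764]
ee_rot: [-1.539, -0.013, 1.683]
wrist_force: [0.5, -0.9, -4.0]
width: 0.0116
```

```bash
python3 -c "
from h import *
rel([.4804,-.2638,.15])
"
```

```text
t 22.45 pos [ 0.4706 -0.2591  0.1764] rpy [-1.539  -0.0129  1.6827] w 0.0116 F [ 0.5 -0.9 -4. ]
turn(tool) [-0.0317 -0.0041  0.0129] shift now-axes [-0.0061  0.026  -0.0101] shift final-axes [-0.0058  0.0264 -0.0092]
```

arm_command(
  series="-0.032 -0.004 0.013 -0.005 0 -0.007 0; 0 0 0 0 0.008 0 0; 0 0 0 0 0.008 0 0; 0 0 0 0 0.004 0 0; 0 0 0 0 0 0 0; 0 0 0 0 0 0 0",
)

```text
time: 23.05
tool_pos: [0.4782, -0.2589, 0.1523]
ee_rot: [-1.567, -0.004, 1.693]
wrist_force: [0.2, -0.5, -4.2]
width: 0.0116
```

```bash
python3 -c "
from h import *
rel([.4804,-.2638,.1248])
for n,(x,y,w,h) in (('side',(180,150,140,150)),('top',(290,150,140,140))):
    im=robot.snapshot(n)
    im=cv2.resize(im,None,fx=4,fy=4,interpolation=cv2.INTER_CUBIC)
    cv2.imwrite(f'pics/{n}11.png',im[y*4:y*4+h*4,x*4:x*4+w*4])
"
```

```text
t 23.05 pos [ 0.4782 -0.2589  0.1523] rpy [-1.5674 -0.0045  1.6926] w 0.0116 F [ 0.2 -0.5 -4.2]
turn(tool) [-0.0034  0.0056  0.0045] shift now-axes [-0.0053  0.0275 -0.0016] shift final-axes [-0.0051  0.0275 -0.0016]
```

View pics/side11.png

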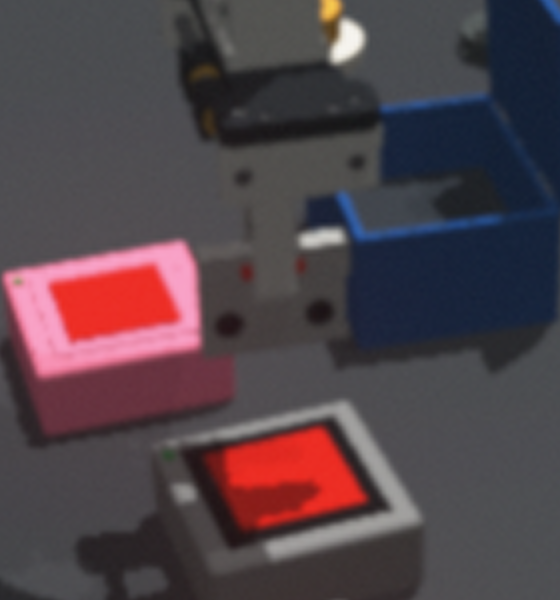

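View pics/top11.png

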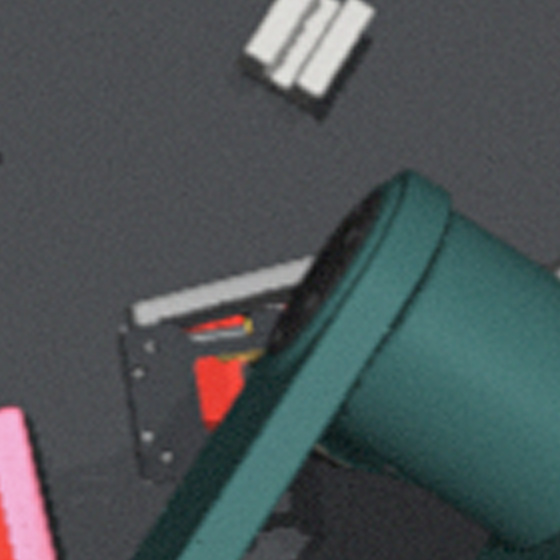

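arm_command(
  series="-0.0034 0.0056 0.0045 -0.004 0.006 -0.001 0; 0 0 0 0 0.008 0 0; 0 0 0 0 0.006 0 0; 0 0 0 0 0.003 0 0; 0 0 0 0 0 0 0; 0 0 0 0 0 0 0",
)

```text
time: 23.75
tool_pos: [0.4799, -0.2636, 0.1276]
ee_rot: [-1.572, 0.001, 1.686]
wrist_force: [-0.9, 0.2, -3.2]
width: 0.0113
```

```bash
python3 -c "
from h import *
rel([.4804,-.2638,.1248])
"
```

```text
t 23.75 pos [ 0.4799 -0.2636  0.1276] rpy [-1.5716e+00  1.0000e-03  1.6858e+00] w 0.0113 F [-0.9  0.2 -3.2]
turn(tool) [ 0.0008 -0.0012 -0.001 ] shift now-axes [-0.0002  0.0028 -0.0005] shift final-axes [-0.0003  0.0028 -0.0005]
```

arm_command(
  series="0 0 0 0 0.0025 -0.0005 0; 0 0 0 0 0 0 0; 0 0 0 0 0 0 0; 0 0 0 0 0 0 0; 0 0 0 0 0 0 0",
)

```text
time: 24.25
tool_pos: [0.4809, -0.2638, 0.1258]
ee_rot: [-1.573, 0.002, 1.686]
wrist_force: [0.2, 0.4, -4.2]
width: 0.0118
```

```bash
python3 -c "
from h import *
im=robot.snapshot('side'); cv2.imwrite('pics/side12.png',im)
# predicted lower edge of plate in side view
for n in ('side',):
    big=cv2.resize(im,None,fx=4,fy=4,interpolation=cv2.INTER_CUBIC)
    o=robot.get_obs();p=o['tool_pos'];R=Ro.from_euler('xyz',o['ee_rot']).as_matrix()
    q=proj(n,[p+R@[-.006,.0298,s*.035] for s in(-1,1)])*4+1.5
    for a in q: cv2.circle(big,tuple(int(v) for v in a),3,(0,255,0),-1)
    cv2.imwrite('pics/side12z.png',big[150*4:300*4,170*4:330*4])
rel([.4804,-.2638,.1248])
for i in range(3): o=robot.get_obs(); print(o['tool_pos'].round(4),abs(o['qvel']).max().round(4),o['time'])
im=robot.snapshot('top'); cv2.imwrite('pics/top12.png',im)
"
```

```text
t 24.3 pos [ 0.4809 -0.2638  0.1258] rpy [-1.5729  0.0021  1.6858] w 0.0118 F [ 0.5  0.4 -3.5]
turn(tool) [ 0.0021 -0.0012 -0.0021] shift now-axes [0.0001 0.001  0.0005] shift final-axes [0.0001 0.001  0.0005]
[ 0.4809 -0.2638  0.1258] 0.0018 24.3
[ 0.4809 -0.2638  0.1258] 0.0018 24.3
[ 0.4809 -0.2638  0.1258] 0.0018 24.3
```

View pics/side12.png

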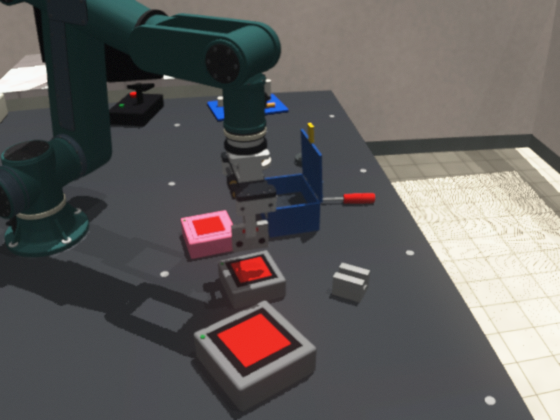

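View pics/side12z.png

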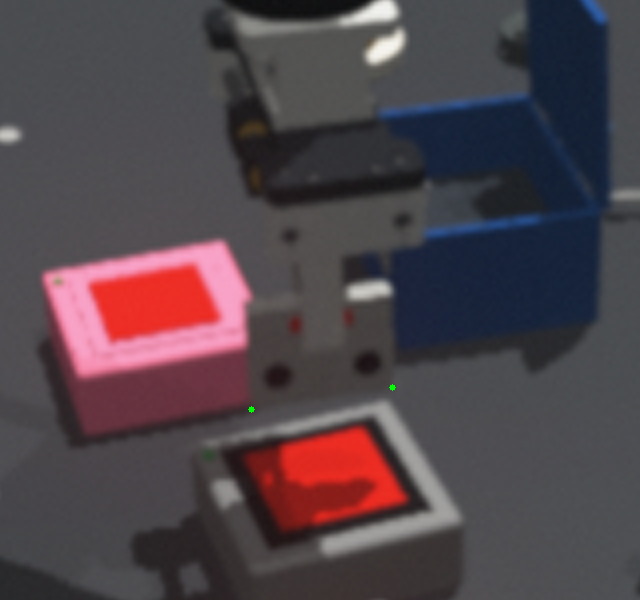

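View pics/top12.png

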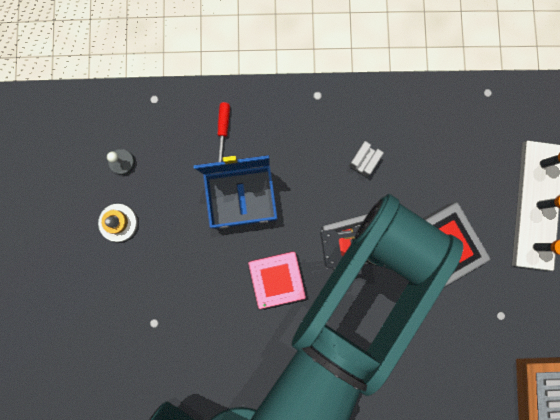

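```bash
python3 -c "
from h import *
im=cv2.imread('pics/side12.png')
x,y,w,h=225,210,52,50
c=cv2.resize(im[y:y+h,x:x+w],None,fx=11,fy=11,interpolation=cv2.INTER_CUBIC)
o=robot.get_obs();p=o['tool_pos'];R=Ro.from_euler('xyz',o['ee_rot']).as_matrix()
for dz,col in((0,(0,255,0)),):
  q=(proj('side',[p+R@[-.006,b,s*.035] for b,s in((.0298,-1),(.0298,1),(-.0262,1),(-.0262,-1))])-[x,y]+.5)*11
  cv2.polylines(c,[q.astype(int)],True,col,1)
cv2.imwrite('pics/z13.png',c)
"
```

```text
(no output)
```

View pics/z13.png

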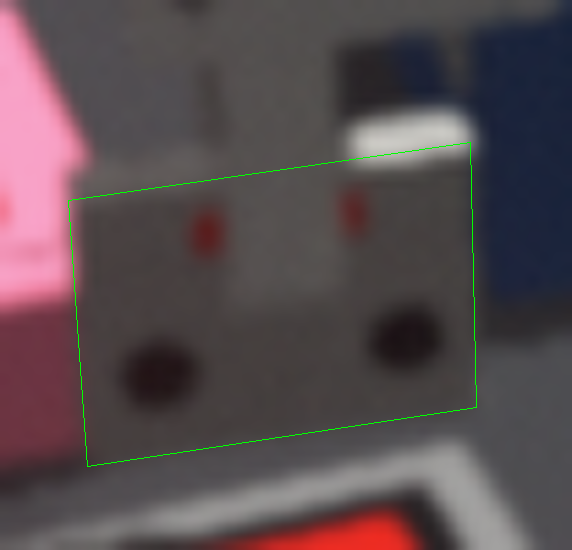

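```bash
python3 -c "
from h import *
rel([.4804,-.2638,.1248]); print(robot.close_job())"
```

```text
t 24.35 pos [ 0.4809 -0.2638  0.1258] rpy [-1.5729  0.002   1.6859] w 0.0116 F [ 0.2 -0.1 -3.8]
turn(tool) [ 0.0021 -0.0011 -0.002 ] shift now-axes [0.     0.001  0.0005] shift final-axes [0.     0.001  0.0005]
the job is handed in; nothing more can be done
None
```

I carried out the whole task in the order asked and handed it in at 24.35 s, inside the 66 s limit; it reports no verdict.

- **Ring:** I slid it over the post and let go. The later pictures show it lying flat on the foot and still on the post.
- **Flap:** I lifted it by the yellow tab to about 1.6 rad. It stayed upright after release.
- **Plate:** It is held upright in the gripper. A box drawn from the measured tool pose matches it in the side picture to about a degree. I put its lower edge at about 96 mm, 51 mm above the smaller grey reader's red glass, and the arm was still.
- **Forces:** The highest wrist force in the readings was about 7 N.
- **Other things:** The V-block, ball stand and screwdriver showed no change in the last top picture.

**Disagreement:** The two cameras differed by 5–8 mm in y, beyond the stated 2 mm calibration. I corrected this using where the gripper actually closed on the ring and the tab, which left the glass's y position uncertain by a few millimetres.

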